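# Roll-test two rolling-pin handles and reject the one that is out of round

### The arm

A 7-joint arm with a two-finger parallel gripper is mounted at the origin on the work surface. World frame = base frame: x ahead of the robot, y to its left, z up, the work surface at z = 0. Lengths are in m, angles in rad, forces in N, time in s.
With the tool pointing down it reaches from about 0.35 to 0.9 m from the base axis. Payload 19.9 kg.
Tool frame: the origin (TCP) lies on the centre line of the jaws, within the pads' length; the fingertips stand 11 mm ahead of it and the grasp point (between the pads) lies 8 mm behind it; z points along the fingers, y is the line along which they close (so a half turn about z gives the same grasp; the last joint's range is limited). The gripper opens to 85 mm and grips with 20 to 120 N. Pads are 22 mm wide; open, the fingers measure 114 mm over their backs; the gripper's body (76 mm by 85 mm) begins 54 mm behind the grasp point. The pads swing forward as they close: fully open they stand 13 mm farther back than shut.
Start: joints at [1.085, 0.417, -0.01, 1.614, 0.005, 1.111, -0.053], TCP at [0.268, -0.564, 0.242] pointing down, gripper open.
Joint ranges: [-2.81, 2.81], [-0.39, 2.02], [-1.27, 1.25], [0.06, 2.57], [-1.19, 4.33], [0.19, 2], [-2.82, 2.82]. Speed limits (rad/s): [1.89, 1.89, 2.39, 2.39, 3.01, 3.01, 3.01].

### API

Orientations are given as a unit quaternion [x, y, z, w].
In Python, from station import arm, optics gives the robot as it stands.
- The arm moves only by the tool step_arm, never from a script. Its argument "rows" is a list of rows, each a list of 5 numbers: the shift along the tool's x, y, z in m, then the turn about the tool's z in rad, then the opening, from 0 (shut) to 1 (fully open). A call has 1 to 8 rows; each row shifts and turns the commanded pose from where the row before left it, along the tool's axes as they then stand; what a row does not reach is not made up. A row lasts 1/12 s, in which the tool goes at most 41.7 mm and 7.16 degrees, less where a joint would pass 70% of its speed; a pose out of reach is approached as far as the arm can. A call is refused whole if a number of a shift passes 0.0417 or a number of a turn 0.125, either way. A call with a gripper value outside its range is refused whole. The fingers move at their own pace and stop on an object; "force" is the grip in N (left out, the last holds). Time passes only in rows, so rows that do not move let the fingers close. It gives the time, the measured TCP pose, the force, the opening and the grip force at its end, in the units of the state.
- arm.sense(): the state, without advancing time (a new reading comes with each control period).
- optics.grab_frame(name): name is "scene" or "side" or "wrist"; returns a dict with "color" (420x560x3 uint8, blue, green, red), "camera_matrix" (3x3 intrinsics, pixels), "R" (3x3) and "t" (3): a world point X has camera coordinates R X + t. Camera axes: x right, y down, z forward; pixel columns grow to the right and rows downward; lengths in m; the calibration is good to about 2 mm. A picture is of the moment at which its call begins. There is no depth.
- arm.sign_off(): hands the job in; it is judged then, once.
The state is a dict: "time": time; "joints": joint angles; "qvel": joint speeds; "joint_efforts": joint torques, N m; "tool_pos": TCP position; "eef_rot": TCP orientation; "wrist_force": force on the tool from outside, world axes, zero at the start; "torque": the same for the moment, N m; "finger_gap": finger opening in m; "grasp_force": force on a finger pad.
Only numpy, scipy, OpenCV 4.12 (cv2) and the standard library are available. Lean on these libraries where they do the work, as an engineer would, in place of code of your own. Each camera call takes 0.05 s, during which the arm holds its last target. There are 200 camera calls.

### The job

One of the two wooden rolling-pin handles on the pastry board is slightly out of round: roll each one under the flat wooden hand press, with light, steady pressure, from the near half to past the middle of the board, and feel which one lifts the press as it turns. Then set the press down flat on the shelf beside the board and put the lifting handle in the open cardboard box, leaving the true one on the far half of the board without ever picking it up. Do not bear down hard on the handles, and leave the can, the jar and the muffin cup alone.

Things in the scene. Friction and masses are not known exactly. Their poses are not given: they have to be found in the camera images.
- handle_a: wooden rolling-pin handle, about 60 g, lying on the board: barrel 30 mm across, 100 mm long, with a thin tenon (12 mm across, 14 mm long) on one end. Origin on the barrel's axis at mid-length, 15 mm above the board's face at the start; x runs along the barrel to the tenon and starts parallel to the board's y. One of the two handles, not told which, is oval: see the other.
- handle_b: second handle, same make, size and axes. Exactly one of the two is oval, 30 by 34.5 mm, resting on its low side at the start so that both stand alike: a quarter turn (about 26 mm of travel) raises its top by 4.5 mm, half a turn (about 52 mm) lowers it again; let go in between, it rocks to the nearest low side. The other one is round.
- press: wooden hand press, 0.26 kg, flat on the shelf on one side of the board: plate 150 (x) by 90 (y) by 14 mm, on it an upright block grip 24 (x) by 80 mm (y), 14 to 54 mm above the underside, on a stiff cushion that yields 1 mm per 8 N. Origin: centre of the underside. Moved level on a handle, it rolls it half as far as it moves. About 6 N down is right, under 3 too light, over 15 too hard: follow the felt force.
- board: fixed pastry board: flat stone face 220 (x) by 280 mm (y), 18 mm above the origin (centre of the underside, on the shelf), with a wooden edge 8 mm thick standing 7 mm above the face. Its x points from the near half (robot side) to the far half; x = 0 is the middle. The handles lie across it side by side, 130 mm apart in y, at x = -36 to -24 mm.
- crate: fixed open cardboard box for rejects, 172 by 172 mm outside, walls 6 mm thick and 45 mm high, floor 6 mm thick. Origin at the centre of the underside. It stands on the other side of the board from the press.
- bean_can: closed can of beans, 74 mm across, 110 mm tall, beyond the board; origin at the centre of the underside. Leave alone.
- baby_jar: lidded glass baby food jar, 58 mm across, 75 mm tall, beyond the board; origin at the centre of the underside. Leave alone.
- muffin_cup: teal muffin cup, 70 mm across, 32 mm tall, beyond the board; origin at the centre of the underside. Leave alone.
There are look-alikes about, which are no part of the job. What is shaped like the handle_a but green or purple is not meant.

How it is judged:
On the way, in this order (a step that is already met when the one before it is completed fails the run):
1. one handle begins to roll on the board with the press bearing on it firmly enough (((angle between handle_a's own z axis and vertical between 0.05 and 0.4 rad and contact force between press and handle_a above 2.5 N and contact force between handle_a and board above 2.5 N) or (angle between handle_b's own z axis and vertical between 0.05 and 0.4 rad and contact force between press and handle_b above 2.5 N and contact force between handle_b and board above 2.5 N))), for 0.02 s.
2. a handle is rolled about a quarter turn under the press (((angle between handle_a's own z axis and vertical between 1.1 and 2.04 rad and contact force between press and handle_a above 1 N and contact force between handle_a and board above 1 N) or (angle between handle_b's own z axis and vertical between 1.1 and 2.04 rad and contact force between press and handle_b above 1 N and contact force between handle_b and board above 1 N))), for 0.1 s.
3. that handle lies past the middle of the board and the other begins to roll with the press bearing on it (((angle between handle_a's own z axis and vertical between 0.05 and 0.4 rad and contact force between press and handle_a above 2.5 N and contact force between handle_a and board above 2.5 N and x of handle_b in the frame of board between 0 and 0.112 m and z of handle_b in the frame of board between 0.02 and 0.045 m and y of handle_b in the frame of board between -0.14 and 0.14 m) or (angle between handle_b's own z axis and vertical between 0.05 and 0.4 rad and contact force between press and handle_b above 2.5 N and contact force between handle_b and board above 2.5 N and x of handle_a in the frame of board between 0 and 0.112 m and z of handle_a in the frame of board between 0.02 and 0.045 m and y of handle_a in the frame of board between -0.14 and 0.14 m))), for 0.02 s.
4. the other is rolled about a quarter turn under the press (((angle between handle_a's own z axis and vertical between 1.1 and 2.04 rad and contact force between press and handle_a above 1 N and contact force between handle_a and board above 1 N and x of handle_b in the frame of board between 0 and 0.112 m and z of handle_b in the frame of board between 0.02 and 0.045 m and y of handle_b in the frame of board between -0.14 and 0.14 m) or (angle between handle_b's own z axis and vertical between 1.1 and 2.04 rad and contact force between press and handle_b above 1 N and contact force between handle_b and board above 1 N and x of handle_a in the frame of board between 0 and 0.112 m and z of handle_a in the frame of board between 0.02 and 0.045 m and y of handle_a in the frame of board between -0.14 and 0.14 m))), for 0.1 s.
5. both handles lie on the board past its middle (x of handle_a in the frame of board between 0 and 0.112 m and z of handle_a in the frame of board between 0.02 and 0.045 m and y of handle_a in the frame of board between -0.14 and 0.14 m and x of handle_b in the frame of board between 0 and 0.112 m and z of handle_b in the frame of board between 0.02 and 0.045 m and y of handle_b in the frame of board between -0.14 and 0.14 m), for 0.2 s.
At the end, for the whole second after the job is handed in: Round handle at rest on the board, its centre past the board's middle; oval handle at rest in the box (centre inside the walls, under 40 mm above its underside); press flat on the shelf (within 6 mm, tilt under 0.08 rad), at rest, not touching the board (x of handle_a in the frame of board between 0 and 0.112 m and z of handle_a in the frame of board between 0.02 and 0.045 m and y of handle_a in the frame of board between -0.14 and 0.14 m and linear speed of each of handle_a, handle_b, press below 0.02 m/s and x of handle_b in the frame of crate between -0.08 and 0.08 m and y of handle_b in the frame of crate between -0.08 and 0.08 m and z of handle_b in the frame of crate below 0.04 m and height (world z) of press below 0.006 m and angle between press's own z axis and vertical below 0.08 rad and contact force between press and board below 0.1 N).
It fails at once if the press bears on a handle with more than 15 N (contact force between press and handle_a above 15 N or contact force between press and handle_b above 15 N).
It fails at once if the true handle is picked up off the board (centre over 60 mm above the board's underside) or gripped (z of handle_a in the frame of board above 0.06 m or contact force between the fingers and handle_a above 8 N).
It fails at once if the can, jar or muffin cup is moved more than 20 mm (distance of any of bean_can, baby_jar, muffin_cup from where it was at the start of the episode above 0.02 m).
It also fails if it takes over 72 s, if anything falls off the work surface, if the arm or the gripper's body presses on something with over 40 N, if the wrist force passes 120 N, or if a joint passes its speed limit or range.

## Working session

There is one attempt and no reset: what is moved stays moved. The work goes in short steps, Python scripts to look and compute and a tool call to move; the robot and the scene stay as the last step left them, time stands still between calls to the robot, and variables do not carry over. Pictures are saved under pics/ and viewed, at most 10 in all, crops included, and the job is handed in when it is done.

Besides the shell and the picture viewer there is one more tool, called as name(argument=value, ...), one argument or row to a line, values as JSON. step_arm: Moves the arm, as the interface text tells. Its arguments: {"type":"object","properties":{"rows":{"type":"array"},"force":{"type":"number"}},"required":["rows"]}

```bash
mkdir -p pics; ls; python3 - <<'E'
from station import arm, optics
import cv2,numpy as np
s=arm.sense();print({k:np.round(v,3).tolist() for k,v in s.items()})
for n in("scene","side"):
    f=optics.grab_frame(n);cv2.imwrite(f"pics/{n}0.png",f["color"]);np.savez(f"pics/{n}0.npz",**f);print(n,np.round(-f["R"].T@f["t"],3),f["R"].round(2).tolist())
E
```

```text
pics
{'time': 0.0, 'joints': [1.085, 0.418, -0.01, 1.614, 0.005, 1.111, -0.053], 'qvel': [0.0, 0.0, 0.001, 0.001, -0.001, -0.0, 0.001], 'joint_efforts': [-0.001, -86.445, 0.679, -43.49, 0.019, 0.007, 0.0], 'tool_pos': [0.268, -0.564, 0.242], 'eef_rot': [0.975, 0.22, -0.0, -0.001], 'wrist_force': [0.18, 0.465, -0.184], 'torque': [0.01, 0.059, 0.021], 'grasp_force': 0.0, 'finger_gap': 0.085}
scene [ 1.006 -0.508  0.964] [[0.74, 0.67, 0.01], [0.54, -0.58, -0.61], [-0.4, 0.46, -0.8]]
side [0.048 0.917 0.836] [[-0.88, -0.48, -0.0], [-0.29, 0.54, -0.79], [0.38, -0.69, -0.61]]
```

View pics/scene0.png

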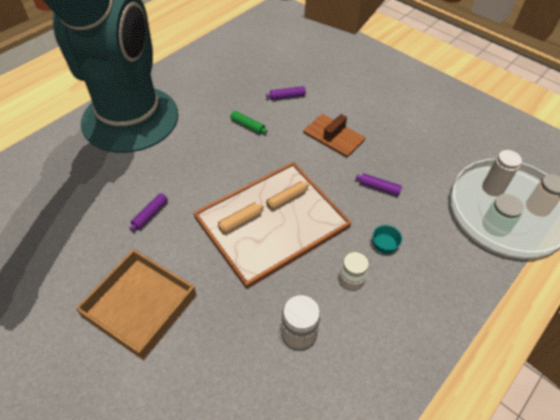

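View pics/side0.png

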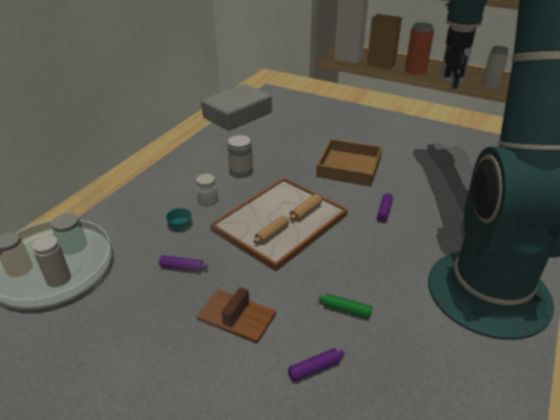

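The scene view shows tan handles at about (241,217) and (288,194) on the board, which is centred at (272,220). The press is at (335,133) and the box at (138,302). The look-alikes are purple at (287,93), (149,211) and (380,184), and green at (249,121). I choose the two tan ones on the board. The side view agrees: handles at (272,230) and (306,207), press at (237,313), box at (350,161).

```bash
cat > h.py <<'E'
import numpy as np,cv2
def ray(f,px,z):
    px=np.atleast_2d(np.asarray(px,float)); K,R,t=f["camera_matrix"],f["R"],f["t"]
    d=np.c_[px,np.ones(len(px))]@np.linalg.inv(K).T@R; c=-R.T@t
    return (c+d*((z-c[2])/d[:,2])[:,None])[:,:2]
def proj(f,X):
    X=np.atleast_2d(X);c=X@f["R"].T+f["t"];p=c@f["camera_matrix"].T;return p[:,:2]/p[:,2:]
def rect(w):
    (c,s,a)=cv2.minAreaRect((w*1000).astype(np.float32)); return np.round(c,1),np.round(s,1),round(a,1)
E
python3 - <<'E'
from h import *
for n,pts in (("scene",dict(board=(272,220),press=(320,138),crate=(138,302),ha=(241,217),hb=(288,194))),("side",dict(board=(272,215),press=(215,312),crate=(350,161),hb=(272,230),ha=(306,207)))):
    f=np.load(f"pics/{n}0.npz");im=f["color"];hsv=cv2.cvtColor(im,cv2.COLOR_BGR2HSV)
    for k,p in pts.items(): print(n,k,hsv[p[1],p[0]])
    # non-grey saturated/bright blobs
    m=((hsv[...,1]>70)&(hsv[...,0]<25)&(hsv[...,2]>60))|((hsv[...,2]>150))
    m=cv2.morphologyEx(m.astype(np.uint8),cv2.MORPH_OPEN,np.ones((2,2)))
    nl,L=cv2.connectedComponents(m)
    for k,z in(("board",.025),("press",.014),("crate",.045)):
        p=pts[k];b=(L==L[p[1],p[0]]).astype(np.uint8)
        c=max(cv2.findContours(b,0,2)[0],key=len)[:,0]
        q=cv2.approxPolyDP(c[:,None],6,True)[:,0]
        print(n,k,rect(ray(f,c,z)));print(q.tolist(),np.round(ray(f,q,z)*1000).astype(int).tolist())
    h=((hsv[...,1]>95)&(hsv[...,0]>10)&(hsv[...,0]<25)&(hsv[...,2]>140)).astype(np.uint8)
    for k in("ha","hb"):
        p=pts[k];nl,L=cv2.connectedComponents(h);b=(L==L[p[1],p[0]]).astype(np.uint8)
        c=max(cv2.findContours(b,0,2)[0],key=len)[:,0]
        print(n,k,L[p[1],p[0]],rect(ray(f,c,.036)))
E
```

```text
scene board [ 17  43 227]
scene press [ 11 166 166]
scene crate [ 15 148 186]
scene ha [ 15 128 219]
scene hb [ 16 130 210]
scene board (array([514.1, 302.2]), array([1360.6, 1495.4]), 37.7)
[[147, 2], [153, 64], [171, 65], [167, 74], [157, 72], [170, 82], [160, 84], [169, 93], [182, 81], [187, 90], [199, 85], [198, 74], [213, 82], [217, 62], [233, 69], [227, 59], [233, 48], [241, 53], [233, 44], [241, 38], [252, 50], [258, 47], [250, 39], [267, 46], [258, 54], [275, 63], [291, 58], [295, 68], [312, 61], [302, 60], [303, 51], [315, 45], [316, 54], [328, 42], [313, 27], [308, 34], [309, 22], [293, 22], [305, 5], [307, 18], [359, 31], [373, 46], [360, 47], [355, 60], [349, 51], [337, 61], [337, 50], [328, 62], [336, 61], [334, 72], [350, 58], [352, 70], [345, 65], [338, 73], [342, 84], [325, 79], [323, 95], [316, 91], [323, 81], [313, 80], [310, 101], [257, 108], [256, 115], [274, 121], [265, 122], [269, 128], [276, 123], [281, 131], [258, 149], [252, 135], [230, 135], [234, 126], [221, 124], [224, 114], [212, 116], [211, 100], [198, 96], [213, 86], [173, 91], [181, 121], [161, 146], [
[... 18846 characters left out ...]
, [58, -2698], [269, -2589], [250, -2354], [410, -2342], [443, -2499]]
side press (array([468.9, 330.7]), array([152. , 119.3]), 2.3)
[[198, 315], [259, 341], [276, 311], [250, 302], [232, 327], [225, 325], [223, 315], [247, 293], [240, 289], [235, 296], [218, 291]] [[543, 383], [392, 380], [399, 293], [463, 298], [460, 376], [476, 378], [495, 357], [483, 278], [504, 275], [502, 298], [544, 304]]
side crate (array([ 475. , -312.3]), array([175. , 230.5]), 9.7)
[[331, 140], [318, 175], [367, 185], [382, 148]] [[578, -406], [527, -197], [382, -216], [414, -435]]
side ha 0 (array([ 952.3, -651.4]), array([3424.4, 2726.1]), 27.4)
side hb 0 (array([ 952.3, -651.4]), array([3424.4, 2726.1]), 27.4)
```

```bash
python3 - <<'E'
from h import *
roi=dict(scene=dict(board=(185,155,360,290,.025),press=(295,108,375,162,.014),crate=(70,245,205,362,.045)),
 side=dict(board=(203,172,355,270,.025),press=(190,282,282,345,.014),crate=(310,135,390,190,.045)))
for n in roi:
    f=np.load(f"pics/{n}0.npz");im=f["color"];hsv=cv2.cvtColor(im,cv2.COLOR_BGR2HSV)
    V=1 if n=="scene" else .6
    for k,(a,b,c,d,z) in roi[n].items():
        s=hsv[b:d,a:c]; m=((s[...,1]>95)&(s[...,0]<25)&(s[...,2]>60*V)).astype(np.uint8)
        nl,L,st,_=cv2.connectedComponentsWithStats(m); m=(L==1+st[1:,4].argmax())
        p=np.argwhere(m)[:,::-1]+[a,b]
        h=cv2.convexHull(p.astype(np.int32))
        q=cv2.approxPolyN(h,4)[0]
        w=ray(f,q,z)*1000
        print(n,k,q.tolist(),w.round().astype(int).tolist(),w.mean(0).round())
        print('  sides',np.linalg.norm(w-np.roll(w,-1,0),axis=1).round())
    a,b,c,d,_=roi[n]["board"];s=hsv[b:d,a:c]
    m=((s[...,1]>95)&(s[...,0]>12)&(s[...,0]<22)&(s[...,2]>(150 if V==1 else 90))).astype(np.uint8)
    m=cv2.morphologyEx(m,cv2.MORPH_OPEN,np.ones((5,5)))
    nl,L,st,_=cv2.connectedComponentsWithStats(m)
    for i in range(1,nl):
        if st[i,4]>80:
            p=np.argwhere(L==i)[:,::-1]+[a,b]; print(n,'handle',p.mean(0),len(p),ray(f,p.mean(0),.035)*1000,rect(ray(f,p,.035)))
E
```

```text
scene board [[246, 288], [191, 213], [293, 161], [353, 225]] [[632, -172], [395, -118], [463, 175], [701, 117]] [548.   1.]
  sides [243. 301. 245. 298.]
scene press [[346, 157], [301, 131], [332, 104], [365, 138]] [[550, 290], [399, 284], [392, 431], [545, 383]] [472. 347.]
  sides [152. 148. 161.  93.]
scene crate [[143, 359], [73, 310], [133, 248], [200, 290]] [[601, -420], [417, -452], [387, -278], [572, -248]] [ 494. -349.]
  sides [187. 177. 188. 175.]
scene handle [287.16531165 193.65853659] 369 [[529.51834817  76.76030334]] (array([530. ,  79.5]), array([111.6,  27.2]), 77.7)
scene handle [239.81419624 216.26931106] 479 [[493.08501846 -50.37566136]] (array([493.6, -47.9]), array([110.7,  31.7]), 77.5)
side board [[275, 270], [205, 226], [283, 177], [351, 210]] [[457, 192], [698, 135], [627, -166], [387, -110]] [542.  13.]
  sides [248. 310. 247. 310.]
side press [[257, 342], [195, 317], [228, 277], [276, 312]] [[394, 384], [545, 391], [549, 255], [398, 296]] [472. 331.]
  sides [152. 135. 156.  88.]
side crate [[370, 185], [311, 175], [330, 139], [383, 147]] [[375, -220], [546, -187], [583, -411], [413, -443]] [ 479. -315.]
  sides [174. 227. 173. 226.]
side handle [308.09124088 204.29562044] 274 [[495.87674816 -65.69146107]] (array([496. , -66.4]), array([108.4,  35.2]), 79.7)
side handle [272.98455598 226.98841699] 259 [[533.04945437  65.45539093]] (array([532.5,  63.4]), array([103.2,  29.1]), 77.5)
```

step_arm(
  rows=[
    [0,0,0,-0.117,1],
    [0,0,0,-0.117,1],
    [0,0,0,-0.117,1],
    [0,0,0,-0.117,1],
    [0,0,0,-0.117,1],
    [0,0,0,-0.117,1],
    [0,0,0,-0.117,1],
    [0,0,0,-0.117,1],
  ],
)

```text
time: 0.77
tool_pos: [0.2682, -0.5643, 0.2419]
eef_rot: [0.769, 0.639, 0.0, -0.0]
wrist_force: [-0.4, 0.5, -0.6]
finger_gap: 0.0853
grasp_force: 0.0
```

step_arm(
  rows=[
    [0,0,0,-0.117,1],
    [0,0,0,-0.117,1],
    [0.036,0.009,0,0,1],
    [0.036,0.009,0,0,1],
    [0.036,0.009,0,0,1],
    [0.036,0.009,0,0,1],
    [0.036,0.009,0,0,1],
    [0.036,0.009,0,0,1],
  ],
)

```text
time: 1.43
tool_pos: [0.3129, -0.3445, 0.242]
eef_rot: [0.692, 0.722, -0.0, -0.0]
wrist_force: [1.3, -0.7, 0.9]
finger_gap: 0.0856
grasp_force: 0.0
```

step_arm(
  rows=[
    [0.036,0.009,0,0,1],
    [0.036,0.009,0,0,1],
    [0.036,0.009,0,0,1],
    [0.036,0.009,0,0,1],
    [0.036,0.009,0,0,1],
    [0.036,0.009,0,0,1],
    [0.036,0.009,0,0,1],
    [0.036,0.009,0,0,1],
  ],
)

```text
time: 2.1
tool_pos: [0.3723, -0.0537, 0.2423]
eef_rot: [0.692, 0.722, -0.0, 0.0]
wrist_force: [2.0, -1.0, 1.6]
finger_gap: 0.0854
grasp_force: 0.0
```

step_arm(
  rows=[
    [0.036,0.009,0,0,1],
    [0.036,0.009,0,0,1],
    [0.036,0.009,0,0,1],
    [0.036,0.009,0,0,1],
    [0.036,0.009,0,0,1],
    [0.036,0.009,0,0,1],
    [0.036,0.009,0,0,1],
    [0.036,0.009,0,0,1],
  ],
)

```text
time: 2.77
tool_pos: [0.4322, 0.2369, 0.2421]
eef_rot: [0.692, 0.722, -0.0, 0.0]
wrist_force: [0.1, -0.3, 0.6]
finger_gap: 0.0857
grasp_force: 0.0
```

step_arm(
  rows=[
    [0.036,0.009,0,0,1],
    [0.036,0.009,0,0,1],
    [0,0,0,0,1],
    [0,0,0,0,1],
  ],
)

```text
time: 3.1
tool_pos: [0.4461, 0.3101, 0.2416]
eef_rot: [0.69, 0.723, -0.0, -0.001]
wrist_force: [-0.0, -0.9, 0.7]
finger_gap: 0.0857
grasp_force: 0.0
```

```bash
cat >> h.py <<'E'
def snap(n,name):
    from station import optics
    f=optics.grab_frame(n);cv2.imwrite(f"pics/{name}.png",f["color"]);np.savez(f"pics/{name}.npz",**f);return f
def st():
    from station import arm
    s=arm.sense();q=s["eef_rot"];print(round(s["time"],2),np.round(s["tool_pos"],4),"psi",round(np.degrees(2*np.arctan2(q[1],q[0])),2),"q",np.round(q,3),"F",np.round(s["wrist_force"],2),"T",np.round(s["torque"],2),"gap",round(s["finger_gap"],4),round(s["grasp_force"],1));return s
E
python3 -c "
from h import *
st();f=snap('wrist','w1');print(-f['R'].T@f['t'],f['R'].round(2).tolist())"
```

```text
3.1 [0.4461 0.3101 0.2416] psi 92.67 q [ 0.69   0.723 -0.    -0.001] F [-0.03 -0.86  0.73] T [ 0.   -0.01  0.02] gap 0.0857 0.0
[0.44238517 0.38729068 0.37317615] [[1.0, 0.05, -0.0], [0.04, -0.95, 0.3], [0.01, -0.3, -0.95]]
```

View pics/w1.png

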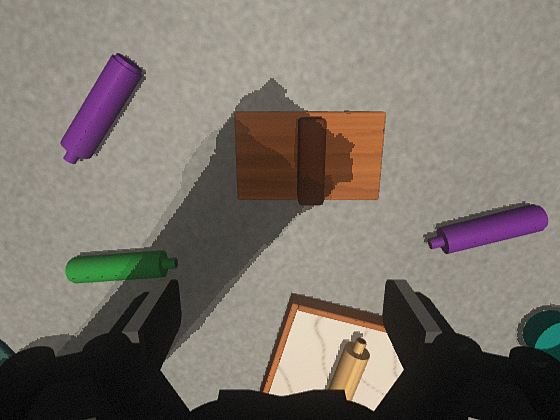

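The wrist view shows the press plate with corners at (236,112), (386,112), (381,199) and (238,199). Its grip is at x 300–325, y 117–204. The board and a tan handle, tenon end at (361,340), are at the bottom.

```bash
python3 - <<'E'
from h import *
f=np.load("pics/w1.npz")
w=ray(f,[(236,112),(386,112),(381,199),(238,199)],.014)*1000;print(w.round(1),w.mean(0))
g=ray(f,[(300,117),(326,117),(324,204),(300,204)],.054)*1000;print(g.round(1),g.mean(0))
print(ray(f,[(361,340)],.033),ray(f,[(296,294)],.025))
E
```

```text
[[397.3 378.3]
 [544.5 385.1]
 [551.2 297. ]
 [400.  289.9]] [473.24696638 337.58202904]
[[458.4 377.7]
 [481.2 378.7]
 [486.  299.7]
 [463.3 298.6]] [472.21358676 338.68148545]
[[0.54455225 0.13456405]] [[0.46723188 0.18583029]]
```

step_arm(
  rows=[
    [0.0133,0.0139,0.02,0,0.7],
    [0.0133,0.0139,0.02,0,0.7],
    [0,0,0.035,0,0.7],
    [0,0,0.035,0,0.7],
    [0,0,0.035,0,0.7],
    [0,0,0.025,0,0.7],
    [0,0,0.02,0,0.7],
    [0,0,0,0,0.7],
  ],
)

```text
time: 3.82
tool_pos: [0.4726, 0.3329, 0.049]
eef_rot: [0.692, 0.722, -0.003, -0.0]
wrist_force: [-0.3, -1.5, -0.8]
finger_gap: 0.0601
grasp_force: 0.0
```

```bash
python3 -c "
from h import *
st()"
```

```text
3.82 [0.4726 0.3329 0.049 ] psi 92.37 q [ 0.692  0.722 -0.003 -0.   ] F [-0.27 -1.48 -0.82] T [-0.02  0.07  0.01] gap 0.0601 0.0
```

step_arm(
  rows=[
    [0.002,0,0.008,0,0.7],
    [0,0,0.006,0,0.7],
    [0,0,0,0,0.7],
    [0,0,0,0,0.0],
    [0,0,0,0,0.0],
    [0,0,0,0,0.0],
    [0,0,0,0,0.0],
    [0,0,0,0,0.0],
  ],
  force=80,
)

```text
time: 4.48
tool_pos: [0.4738, 0.3379, 0.0388]
eef_rot: [0.692, 0.722, 0.0, 0.0]
wrist_force: [0.4, -0.8, 4.0]
finger_gap: 0.0224
grasp_force: 79.7
```

step_arm(
  rows=[
    [0,0,0,0,0.0],
    [0,0,0,0,0.0],
    [0,0,0,0,0.0],
  ],
)

```text
time: 4.73
tool_pos: [0.4738, 0.338, 0.0386]
eef_rot: [0.692, 0.722, 0.0, 0.0]
wrist_force: [-0.1, 0.1, 6.0]
finger_gap: 0.0222
grasp_force: 80.0
```

```bash
python3 -c "
from h import *
st()"
```

```text
4.73 [0.4738 0.338  0.0386] psi 92.46 q [0.692 0.722 0.    0.   ] F [-0.06  0.13  5.96] T [-0.18 -0.11 -0.01] gap 0.0222 80.0
```

step_arm(
  rows=[
    [0,0,-0.02,0,0],
    [0,0,-0.04,0,0],
    [0,0,-0.04,0.09,0],
    [0,0,0,0.09,0],
    [0,0,0,0.09,0],
    [-0.02,0.007,0,0,0],
    [-0.031,0.0112,0,0,0],
    [-0.031,0.0112,0,0,0],
  ],
)

```text
time: 5.4
tool_pos: [0.4831, 0.2509, 0.138]
eef_rot: [0.782, 0.623, -0.0, -0.0]
wrist_force: [2.0, -0.3, -2.8]
finger_gap: 0.0225
grasp_force: 79.5
```

step_arm(
  rows=[
    [-0.031,0.0112,0,0,0],
    [-0.031,0.0112,0,0,0],
    [-0.031,0.0112,0,0,0],
    [-0.031,0.0112,0,0,0],
    [-0.026,0.01,0,0,0],
    [-0.015,0.006,0,0,0],
    [0,0,0,0,0],
    [0,0,0,0,0],
  ],
)

```text
time: 6.07
tool_pos: [0.5057, 0.076, 0.1381]
eef_rot: [0.783, 0.622, -0.0, -0.0]
wrist_force: [-0.2, 1.0, -2.1]
finger_gap: 0.0229
grasp_force: 79.5
```

step_arm(
  rows=[
    [0,0,0,0,0],
    [0,0,0,0,0],
    [0,0,0,0,0],
  ],
)

```text
time: 6.32
tool_pos: [0.5056, 0.0778, 0.1383]
eef_rot: [0.782, 0.623, 0.0, -0.0]
wrist_force: [-0.3, -0.6, -3.5]
finger_gap: 0.0227
grasp_force: 79.5
```

```bash
python3 -c "
from h import *
st();snap('wrist','w2');st()"
```

```text
6.32 [0.5056 0.0778 0.1383] psi 77.09 q [ 0.782  0.623  0.    -0.   ] F [-0.33 -0.61 -3.51] T [ 0.03 -0.02 -0.03] gap 0.0227 79.5
6.37 [0.5057 0.0777 0.1383] psi 77.07 q [ 0.782  0.623  0.    -0.   ] F [ 0.11  0.13 -2.55] T [-0.   -0.02 -0.03] gap 0.0229 79.5
```

View pics/w2.png

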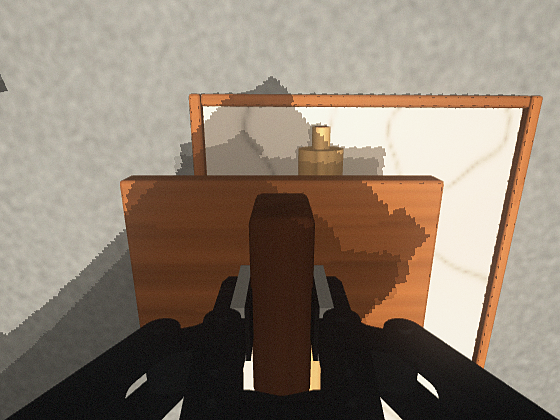

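The wrist view shows the press level and lined up over the board. The handle's barrel end is at (298–343,149) and its tenon tip at (321,126). The far rim corners are at (190,95) and (542,95).

```bash
python3 - <<'E'
from h import *
f=np.load("pics/w2.npz")
c=ray(f,[(190,95),(542,95)],.025)*1000;d=c[1]-c[0];yaw=np.arctan2(d[1],d[0]);print(c,np.linalg.norm(d),np.degrees(yaw))
R=np.array([[np.cos(yaw),-np.sin(yaw)],[np.sin(yaw),np.cos(yaw)]])
ctr=c.mean(0)-R@[0,148];print("board",ctr)
e=ray(f,[(298,149),(343,149)],.036)*1000;print(e,np.linalg.norm(e[1]-e[0]))
h=e.mean(0)-R@[0,50];print("h1",h,(h-ctr)@R)
print("h0",(np.array([495,-58])-ctr)@R)
s=np.array([505.7,77.7]);print("tcp board",(s-ctr)@R)
E
```

```text
[[464.96420622 172.4962958 ]
 [691.43235351 120.44290237]] 232.37335799277955 -12.944527130752894
board [545.04515812   2.23066357]
[[526.85169623 123.43146808]
 [555.78073544 116.78357456]] 29.683055737426255
h1 [530.11583687  71.37815122] [-30.03948974  64.04598923]
h0 [-35.28125549 -69.91054067]
tcp board [-55.25099881  64.7378509 ]
```

step_arm(
  rows=[
    [0,0,0.02,0,0],
    [0,0,0.018,0,0],
    [0,0,0.008,0,0],
    [0,0,0.002,0,0],
    [0,0,0.001,0,0],
    [0,0,0.001,0,0],
    [0,0,0,0,0],
    [0,0,0,0,0],
  ],
)

```text
time: 7.03
tool_pos: [0.5062, 0.0769, 0.0889]
eef_rot: [0.783, 0.622, 0.0, 0.0]
wrist_force: [-0.1, -0.4, -2.6]
finger_gap: 0.023
grasp_force: 79.5
```

```bash
python3 -c "
from h import *
st()"
```

```text
7.03 [0.5062 0.0769 0.0889] psi 76.99 q [0.783 0.622 0.    0.   ] F [-0.14 -0.39 -2.62] T [ 0.04  0.06 -0.  ] gap 0.023 79.5
```

step_arm(
  rows=[
    [0,0,0.0005,0,0],
    [0,0,0.0005,0,0],
    [0,0,0.0003,0,0],
    [0,0,0,0,0],
    [0,0,0,0,0],
    [0,0,0,0,0],
  ],
)

```text
time: 7.53
tool_pos: [0.506, 0.0768, 0.0871]
eef_rot: [0.783, 0.622, 0.0, 0.0]
wrist_force: [0.3, -0.8, 0.5]
finger_gap: 0.0227
grasp_force: 80.0
```

step_arm(
  rows=[
    [0,0,0.0003,0,0],
    [0,0,0,0,0],
    [0,0,0,0,0],
  ],
)

```text
time: 7.78
tool_pos: [0.506, 0.0769, 0.0868]
eef_rot: [0.783, 0.622, 0.0, 0.0]
wrist_force: [-1.1, -0.8, 3.4]
finger_gap: 0.0227
grasp_force: 80.3
```

step_arm(
  rows=[
    [0,0,0.0003,0,0],
    [0,0,0,0,0],
    [0,0,0,0,0],
  ],
)

```text
time: 8.03
tool_pos: [0.506, 0.0769, 0.0865]
eef_rot: [0.783, 0.622, 0.0, 0.0]
wrist_force: [-0.3, -0.4, 6.0]
finger_gap: 0.0224
grasp_force: 80.6
```

step_arm(
  rows=[
    [0,0,-0.0003,0,0],
    [0,0.001,0,0,0],
    [0,0.002,0,0,0],
    [0,0.002,0,0,0],
    [0,0.002,0,0,0],
    [0,0.001,0,0,0],
    [0,0,0,0,0],
    [0,0,0,0,0],
  ],
)

```text
time: 8.7
tool_pos: [0.5137, 0.0751, 0.0867]
eef_rot: [0.783, 0.622, 0.0, -0.0]
wrist_force: [-0.3, -0.0, 4.5]
finger_gap: 0.0224
grasp_force: 80.5
```

```bash
python3 -c "
from h import *
st()"
```

```text
8.7 [0.5137 0.0751 0.0867] psi 76.99 q [ 0.783  0.622  0.    -0.   ] F [-0.34 -0.    4.5 ] T [-0.09 -0.23  0.01] gap 0.0224 80.5
```

step_arm(
  rows=[
    [0,0.002,0,0,0],
    [0,0.002,0,0,0],
    [0,0,0,0,0],
    [0,0,0,0,0],
  ],
)

```text
time: 9.03
tool_pos: [0.5177, 0.0743, 0.0867]
eef_rot: [0.783, 0.622, 0.0, -0.0]
wrist_force: [-0.4, 0.1, 3.9]
finger_gap: 0.0223
grasp_force: 80.5
```

step_arm(
  rows=[
    [0,0.002,0,0,0],
    [0,0.002,0,0,0],
    [0,0.002,0,0,0],
    [0,0.002,0,0,0],
    [0,0,0,0,0],
    [0,0,0,0,0],
  ],
)

```text
time: 9.53
tool_pos: [0.5255, 0.0725, 0.0867]
eef_rot: [0.783, 0.622, 0.0, -0.0]
wrist_force: [0.6, 1.9, 3.6]
finger_gap: 0.0227
grasp_force: 80.5
```

step_arm(
  rows=[
    [0,0.003,0.0001,0,0],
    [0,0.003,0,0,0],
    [0,0.003,0,0,0],
    [0,0.003,0,0,0],
    [0,0.003,0,0,0],
    [0,0.003,0,0,0],
    [0,0.003,0,0,0],
    [0,0.003,0,0,0],
  ],
)

```text
time: 10.2
tool_pos: [0.5491, 0.0672, 0.0866]
eef_rot: [0.783, 0.623, 0.0, -0.0]
wrist_force: [0.3, 4.1, 5.2]
finger_gap: 0.0227
grasp_force: 80.6
```

```bash
python3 -c "
from h import *
st()"
```

```text
10.2 [0.5491 0.0672 0.0866] psi 77.01 q [ 0.783  0.623  0.    -0.   ] F [0.34 4.1  5.19] T [ 0.98 -0.2   0.04] gap 0.0227 80.6
```

step_arm(
  rows=[
    [0.0003,0.003,0,0,0],
    [0.0003,0.003,0,0,0],
    [0.0002,0.003,0,0,0],
    [0.0001,0.003,0,0,0],
    [0.0001,0.003,0,0,0],
    [0.0001,0.003,0,0,0],
    [0.0001,0.003,0,0,0],
    [0.0001,0.003,0,0,0],
  ],
)

```text
time: 10.87
tool_pos: [0.5726, 0.0622, 0.0865]
eef_rot: [0.783, 0.622, -0.0, 0.0]
wrist_force: [-0.9, -0.5, 6.1]
finger_gap: 0.0229
grasp_force: 80.7
```

```bash
python3 -c "
from h import *
st()"
```

```text
10.87 [0.5726 0.0622 0.0865] psi 76.97 q [ 0.783  0.622 -0.     0.   ] F [-0.92 -0.47  6.12] T [-0.07  0.12  0.07] gap 0.0229 80.7
```

step_arm(
  rows=[
    [0.0001,0.003,-0.0002,0,0],
    [0.0001,0.004,0,0,0],
    [0.0001,0.004,0,0,0],
    [0.0001,0.004,0,0,0],
    [0.0001,0.004,0,0,0],
    [0.0001,0.004,0,0,0],
    [0.0001,0.004,0,0,0],
    [0,0.003,0,0,0],
  ],
)

```text
time: 11.53
tool_pos: [0.602, 0.0558, 0.0865]
eef_rot: [0.783, 0.622, -0.001, 0.0]
wrist_force: [-1.1, -1.7, 4.9]
finger_gap: 0.0227
grasp_force: 80.6
```

step_arm(
  rows=[
    [0,0,0,0,0],
    [0,0,0,0,0],
    [0,0,0,0,0],
    [0,0,-0.0005,0,0],
    [0,0,-0.001,0,0],
    [0,0,-0.01,0,0],
    [0,0,-0.02,0,0],
    [0,0,-0.02,0,0],
  ],
)

```text
time: 12.2
tool_pos: [0.6011, 0.0568, 0.1387]
eef_rot: [0.783, 0.623, -0.001, -0.001]
wrist_force: [0.4, 0.4, -2.5]
finger_gap: 0.0228
grasp_force: 79.4
```

```bash
python3 - <<'E'
from h import *
s=st();f=snap('wrist','w3')
p=s["tool_pos"][:2]*1000;y=np.radians(-12.94);R=np.array([[np.cos(y),-np.sin(y)],[np.sin(y),np.cos(y)]]);c=np.array([545,2.2])
print("tcp board",(p-c)@R, "h0 start target",c+R@[-35-26,-66])
E
```

```text
12.2 [0.6011 0.0568 0.1387] psi 77.01 q [ 0.783  0.623 -0.001 -0.001] F [ 0.39  0.37 -2.54] T [ 0.   -0.08 -0.03] gap 0.0228 79.4
tcp board [42.43380352 65.74422574] h0 start target [470.76967115 -48.46417154]
```

View pics/w3.png

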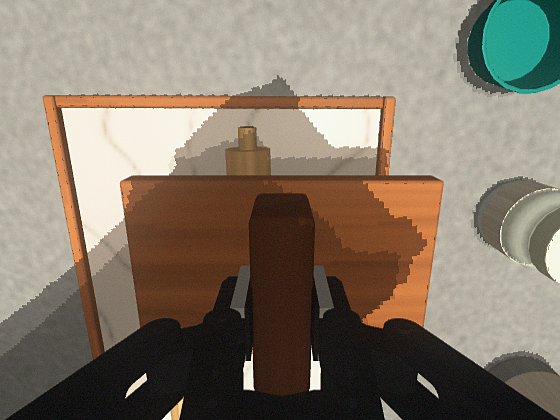

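The wrist view shows the round handle at (225–271,149), now past the board's middle; the rim corners are at (44,95) and (395,95). It rolled with no lift, so the other handle should be the oval one.

step_arm(
  rows=[
    [-0.01,-0.008,0,0,0],
    [-0.0263,-0.0205,0,0,0],
    [-0.0263,-0.0205,0,0,0],
    [-0.0263,-0.0205,0,0,0],
    [-0.0263,-0.0205,0,0,0],
    [-0.0165,-0.0125,0,0,0],
    [0,0,0,0,0],
    [0,0,0,0,0],
  ],
)

```text
time: 12.92
tool_pos: [0.4718, -0.0495, 0.1387]
eef_rot: [0.783, 0.622, -0.0, 0.0]
wrist_force: [1.8, 1.1, -2.7]
finger_gap: 0.0228
grasp_force: 79.6
```

```bash
python3 - <<'E'
from h import *
s=st();f=snap('wrist','w4')
p=s["tool_pos"][:2]*1000;y=np.radians(-12.94);R=np.array([[np.cos(y),-np.sin(y)],[np.sin(y),np.cos(y)]]);c=np.array([545,2.2])
print("tcp board",(p-c)@R)
E
```

```text
12.92 [ 0.4718 -0.0495  0.1387] psi 76.89 q [ 0.783  0.622 -0.     0.   ] F [ 1.81  1.14 -2.74] T [ 0.07 -0.06 -0.02] gap 0.0228 79.6
tcp board [-59.81002059 -66.7769524 ]
```

View pics/w4.png

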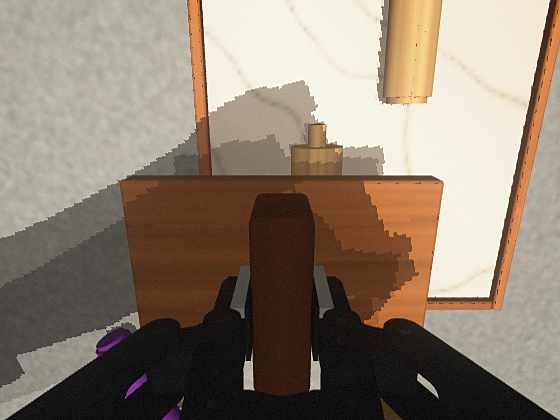

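The wrist view shows the second handle's barrel end at (290–343,146). It is wider than the first one was (53 px against 45), so it is the oval. The round one's near end is at (387–434,98), on the far half.

step_arm(
  rows=[
    [0,0,0.02,0,0],
    [0,0,0.018,0,0],
    [0,0,0.008,0,0],
    [0,0,0.003,0,0],
    [0,0,0.0015,0,0],
    [0,0,0.0005,0,0],
    [0,0,0,0,0],
    [0,0,0,0,0],
  ],
)

```text
time: 13.63
tool_pos: [0.4727, -0.0485, 0.0879]
eef_rot: [0.783, 0.622, 0.0, 0.0]
wrist_force: [-0.4, 0.2, -2.3]
finger_gap: 0.0226
grasp_force: 79.5
```

step_arm(
  rows=[
    [0,0,0.0002,0,0],
    [0,0,0,0,0],
    [0,0,0,0,0],
  ],
)

```text
time: 13.88
tool_pos: [0.4725, -0.0486, 0.0874]
eef_rot: [0.783, 0.622, 0.0, 0.0]
wrist_force: [-0.3, -0.9, 0.0]
finger_gap: 0.0228
grasp_force: 79.8
```

```bash
python3 - <<'E'
from h import *
st();f=np.load('pics/w4.npz');y=np.radians(-12.94);R=np.array([[np.cos(y),-np.sin(y)],[np.sin(y),np.cos(y)]]);c=np.array([545,2.2])
print((ray(f,[(290,146),(343,146),(387,98),(434,98)],.034)*1000-c)@R)
E
```

```text
13.88 [ 0.4725 -0.0486  0.0874] psi 76.99 q [0.783 0.622 0.    0.   ] F [-0.31 -0.87  0.03] T [ 0.03 -0.08 -0.02] gap 0.0228 79.8
[[-54.35641187 -16.07331713]
 [-19.12108675 -16.19345682]
 [  7.46810216  13.97206222]
 [ 37.48388167  13.87025284]]
```

```bash
python3 -c "
import numpy as np
a,b=17.25,15.;H=lambda t:2*np.hypot(a*np.sin(t),b*np.cos(t))
t=0;o=[]
for i in range(1041):
    if i%20==0:o.append((i/10,round(H(t)-30,2),round(t,2)))
    t+=.1/H(t)
z=[x[1] for x in o];print([x[2] for x in o]);print(np.diff(z).round(2).tolist())"
```

```text
[0, np.float64(0.07), np.float64(0.13), np.float64(0.2), np.float64(0.27), np.float64(0.33), np.float64(0.4), np.float64(0.46), np.float64(0.53), np.float64(0.59), np.float64(0.65), np.float64(0.72), np.float64(0.78), np.float64(0.84), np.float64(0.9), np.float64(0.96), np.float64(1.02), np.float64(1.08), np.float64(1.14), np.float64(1.2), np.float64(1.26), np.float64(1.32), np.float64(1.38), np.float64(1.43), np.float64(1.49), np.float64(1.55), np.float64(1.61), np.float64(1.67), np.float64(1.72), np.float64(1.78), np.float64(1.84), np.float64(1.9), np.float64(1.96), np.float64(2.02), np.float64(2.08), np.float64(2.14), np.float64(2.2), np.float64(2.26), np.float64(2.32), np.float64(2.38), np.float64(2.44), np.float64(2.51), np.float64(2.57), np.float64(2.63), np.float64(2.7), np.float64(2.76), np.float64(2.83), np.float64(2.89), np.float64(2.96), np.float64(3.03), np.float64(3.09), np.float64(3.16), np.float64(3.23)]
[0.02, 0.07, 0.1, 0.14, 0.18, 0.2, 0.24, 0.25, 0.26, 0.28, 0.28, 0.28, 0.27, 0.27, 0.25, 0.25, 0.22, 0.2, 0.18, 0.16, 0.13, 0.11, 0.08, 0.05, 0.03, -0.01, -0.03, -0.06, -0.09, -0.11, -0.14, -0.17, -0.18, -0.21, -0.23, -0.25, -0.26, -0.27, -0.27, -0.28, -0.28, -0.27, -0.27, -0.24, -0.23, -0.19, -0.17, -0.13, -0.1, -0.05, -0.01, 0.04]
```

step_arm(
  rows=[
    [0,0,0.0002,0,0],
    [0,0,0.0001,0,0],
    [0,0,0,0,0],
    [0,0,0,0,0],
  ],
)

```text
time: 14.22
tool_pos: [0.4725, -0.0485, 0.0869]
eef_rot: [0.783, 0.622, 0.0, 0.0]
wrist_force: [1.6, -0.4, 2.6]
finger_gap: 0.0227
grasp_force: 80.3
```

step_arm(
  rows=[
    [0,0.002,0,0,0],
    [0,0.002,0,0,0],
    [0,0.002,-0.0001,0,0],
    [0,0.002,-0.0001,0,0],
    [0,0.002,-0.0002,0,0],
    [0,0,0,0,0],
    [0,0,0,0,0],
    [0,0,0,0,0],
  ],
)

```text
time: 14.88
tool_pos: [0.4825, -0.0508, 0.0875]
eef_rot: [0.783, 0.623, 0.0, 0.0]
wrist_force: [-1.9, -0.9, 9.3]
finger_gap: 0.0229
grasp_force: 81.2
```

```bash
python3 -c "
from h import *
st()"
```

```text
14.88 [ 0.4825 -0.0508  0.0875] psi 77.0 q [0.783 0.623 0.    0.   ] F [-1.89 -0.95  9.35] T [-0.09  0.2  -0.02] gap 0.0229 81.2
```

step_arm(
  rows=[
    [0,0,-0.0006,0,0],
    [0,0,0,0,0],
    [0,0,0,0,0],
  ],
)

```text
time: 15.13
tool_pos: [0.4823, -0.0508, 0.0879]
eef_rot: [0.783, 0.622, 0.0, 0.0]
wrist_force: [-0.9, 0.5, 5.6]
finger_gap: 0.0225
grasp_force: 80.9
```

```bash
python3 -c "
from h import *
s=st()
for k in ('joint_efforts',):print(s[k])"
```

```text
15.13 [ 0.4823 -0.0508  0.0879] psi 76.99 q [0.783 0.622 0.    0.   ] F [-0.92  0.49  5.57] T [ 0.02  0.15 -0.01] gap 0.0225 80.9
[-2.67169601e-02 -6.67912531e+01 -1.14325261e+01 -2.87435800e+01
  4.92376287e-02 -1.69181940e-01  1.26143696e-02]
```

```bash
python3 -c "
import numpy as np
H=lambda t:30+4.5*abs(np.sin(t))
t=0;o=[]
for i in range(1121):
    if i%20==0:o.append((round(H(t)-30,2),round(t,2)))
    t+=.1/H(t)
z=[x[0] for x in o];print(np.diff(z).round(2)[5:].tolist());print([float(x[1]) for x in o][5:])"
```

```text
[0.27, 0.25, 0.25, 0.24, 0.23, 0.21, 0.21, 0.19, 0.18, 0.16, 0.15, 0.14, 0.12, 0.11, 0.1, 0.08, 0.06, 0.05, 0.04, 0.02, 0.0, -0.01, -0.03, -0.04, -0.05, -0.07, -0.09, -0.1, -0.11, -0.13, -0.14, -0.16, -0.17, -0.18, -0.2, -0.21, -0.22, -0.23, -0.24, -0.25, -0.26, -0.27, -0.28, -0.29, -0.29, -0.29, -0.08, 0.3, 0.29, 0.29, 0.28]
[0.33, 0.39, 0.45, 0.51, 0.58, 0.64, 0.7, 0.76, 0.82, 0.88, 0.94, 1.0, 1.06, 1.12, 1.17, 1.23, 1.29, 1.35, 1.41, 1.47, 1.52, 1.58, 1.64, 1.7, 1.76, 1.81, 1.87, 1.93, 1.99, 2.05, 2.11, 2.17, 2.23, 2.29, 2.35, 2.41, 2.47, 2.53, 2.59, 2.65, 2.71, 2.78, 2.84, 2.9, 2.97, 3.03, 3.1, 3.17, 3.23, 3.3, 3.36, 3.43]
```

step_arm(
  rows=[
    [0,0,-0.0002,0,0],
    [0,0.002,-0.0003,0,0],
    [0,0.002,-0.0003,0,0],
    [0,0.002,-0.0003,0,0],
    [0,0.002,-0.0002,0,0],
    [0,0,0,0,0],
    [0,0,0,0,0],
  ],
)

```text
time: 15.72
tool_pos: [0.49, -0.0525, 0.0891]
eef_rot: [0.783, 0.622, 0.0, -0.0]
wrist_force: [-0.7, -0.1, 4.8]
finger_gap: 0.0228
grasp_force: 80.6
```

step_arm(
  rows=[
    [0,0.002,-0.0003,0,0],
    [0,0.002,-0.0002,0,0],
    [0,0.002,-0.0002,0,0],
    [0,0.002,-0.0002,0,0],
    [0,0.002,-0.0002,0,0],
    [0,0,0,0,0],
    [0,0,0,0,0],
  ],
)

```text
time: 16.3
tool_pos: [0.4997, -0.0547, 0.0902]
eef_rot: [0.783, 0.622, 0.0, -0.0]
wrist_force: [0.6, 1.8, 5.0]
finger_gap: 0.0227
grasp_force: 80.5
```

step_arm(
  rows=[
    [0.0002,0.002,-0.0002,0,0],
    [0.0001,0.002,-0.0002,0,0],
    [0.0001,0.002,-0.0002,0,0],
    [0.0001,0.002,-0.0001,0,0],
    [0.0001,0.002,-0.0001,0,0],
    [0.0001,0.002,-0.0001,0,0],
    [0,0,0,0,0],
    [0,0,0,0,0],
  ],
)

```text
time: 16.97
tool_pos: [0.5114, -0.0571, 0.091]
eef_rot: [0.783, 0.622, -0.0, 0.0]
wrist_force: [-0.6, -3.2, 4.2]
finger_gap: 0.0226
grasp_force: 80.4
```

```bash
python3 -c "
from h import *
st()"
```

```text
16.97 [ 0.5114 -0.0571  0.091 ] psi 76.98 q [ 0.783  0.622 -0.     0.   ] F [-0.59 -3.18  4.2 ] T [-0.59  0.09  0.  ] gap 0.0226 80.4
```

step_arm(
  rows=[
    [-0.0003,0.002,-0.0001,0,0],
    [0,0.002,-0.0001,0,0],
    [0,0.002,0,0,0],
    [0,0.002,0,0,0],
    [0,0.002,0,0,0],
    [0,0.002,0,0,0],
    [0,0.002,0,0,0],
    [0,0.002,0,0,0],
  ],
)

```text
time: 17.63
tool_pos: [0.5272, -0.0607, 0.0913]
eef_rot: [0.783, 0.622, 0.0, -0.0]
wrist_force: [-0.1, -0.2, 3.3]
finger_gap: 0.0227
grasp_force: 80.4
```

```bash
python3 -c "
from h import *
st()"
```

```text
17.63 [ 0.5272 -0.0607  0.0913] psi 76.99 q [ 0.783  0.622  0.    -0.   ] F [-0.05 -0.25  3.31] T [-0.22  0.13 -0.01] gap 0.0227 80.4
```

step_arm(
  rows=[
    [0,0.002,0.0001,0,0],
    [0,0.002,0.0001,0,0],
    [0,0.002,0.0001,0,0],
    [0,0.002,0.0001,0,0],
    [0,0.002,0.0001,0,0],
    [0,0.002,0.0001,0,0],
    [0,0.002,0.0001,0,0],
    [0,0,0,0,0],
  ],
)

```text
time: 18.3
tool_pos: [0.541, -0.0638, 0.0906]
eef_rot: [0.783, 0.622, 0.0, -0.0]
wrist_force: [-0.1, -0.6, 4.8]
finger_gap: 0.0229
grasp_force: 80.5
```

```bash
python3 -c "
from h import *
st()"
```

```text
18.3 [ 0.541  -0.0638  0.0906] psi 76.99 q [ 0.783  0.622  0.    -0.   ] F [-0.09 -0.56  4.78] T [-0.04 -0.03 -0.01] gap 0.0229 80.5
```

step_arm(
  rows=[
    [0,0.002,0.0001,0,0],
    [0,0.002,0.0001,0,0],
    [0,0.002,0.0002,0,0],
    [0,0.002,0.0002,0,0],
    [0,0.002,0.0002,0,0],
    [0,0.002,0.0002,0,0],
    [0,0,0,0,0],
    [0,0,0,0,0],
  ],
)

```text
time: 18.97
tool_pos: [0.5524, -0.0665, 0.0896]
eef_rot: [0.783, 0.623, 0.0, -0.0]
wrist_force: [1.5, 2.0, 4.2]
finger_gap: 0.023
grasp_force: 80.5
```

```bash
python3 -c "
from h import *
st()"
```

```text
18.97 [ 0.5524 -0.0665  0.0896] psi 77.0 q [ 0.783  0.623  0.    -0.   ] F [1.53 2.02 4.24] T [ 0.37 -0.22 -0.04] gap 0.023 80.5
```

step_arm(
  rows=[
    [0,0.002,0.0002,0,0],
    [0,0.002,0.0002,0,0],
    [0,0.002,0.0002,0,0],
    [0,0.002,0.0003,0,0],
    [0,0,0,0,0],
    [0,0,0,0,0],
  ],
)

```text
time: 19.47
tool_pos: [0.5602, -0.0683, 0.0886]
eef_rot: [0.783, 0.622, 0.0, -0.0]
wrist_force: [1.5, 2.9, 4.4]
finger_gap: 0.0225
grasp_force: 80.5
```

```bash
python3 -c "
from h import *
st()"
```

```text
19.47 [ 0.5602 -0.0683  0.0886] psi 76.99 q [ 0.783  0.622  0.    -0.   ] F [1.45 2.86 4.36] T [ 0.61 -0.28 -0.05] gap 0.0225 80.5
```

step_arm(
  rows=[
    [0.0002,0.002,0.0002,0,0],
    [0,0.002,0.0003,0,0],
    [0,0.002,0.0003,0,0],
    [0,0.002,0.0003,0,0],
    [0,0,0,0,0],
    [0,0,0,0,0],
  ],
)

```text
time: 19.97
tool_pos: [0.568, -0.07, 0.0875]
eef_rot: [0.783, 0.622, 0.0, -0.0]
wrist_force: [2.2, 2.5, 4.2]
finger_gap: 0.0227
grasp_force: 80.5
```

```bash
python3 -c "
from h import *
st()"
```

```text
19.97 [ 0.568  -0.07    0.0875] psi 76.99 q [ 0.783  0.622  0.    -0.   ] F [2.2  2.52 4.25] T [ 0.55 -0.28 -0.05] gap 0.0227 80.5
```

step_arm(
  rows=[
    [0,0.002,0.0003,0,0],
    [0,0.002,0.0002,0,0],
    [0,0,0,0,0],
    [0,0,-0.0003,0,0],
    [0,0,-0.0005,0,0],
    [0,0,-0.001,0,0],
    [0,0,-0.004,0,0],
    [0,0,-0.02,0,0],
  ],
)

```text
time: 20.63
tool_pos: [0.5699, -0.0712, 0.1107]
eef_rot: [0.783, 0.622, -0.002, -0.002]
wrist_force: [-0.2, -0.5, -2.2]
finger_gap: 0.0223
grasp_force: 79.4
```

step_arm(
  rows=[
    [0,0,-0.025,0,0],
    [0,0,-0.02,0,0],
    [0,0,0,0,0],
  ],
)

```text
time: 20.88
tool_pos: [0.5731, -0.071, 0.1615]
eef_rot: [0.783, 0.622, 0.001, 0.002]
wrist_force: [0.4, 0.3, -1.2]
finger_gap: 0.0228
grasp_force: 79.8
```

```bash
python3 - <<'E'
from h import *
s=st();f=snap('side','s5')
im=f["color"][150:290,190:390];cv2.imwrite("pics/s5c.png",cv2.resize(im,None,fx=3,fy=3))
E
```

```text
20.88 [ 0.5731 -0.071   0.1615] psi 76.99 q [0.783 0.622 0.001 0.002] F [ 0.37  0.25 -1.25] T [-0.05 -0.06 -0.03] gap 0.0228 79.8
```

View pics/s5c.png

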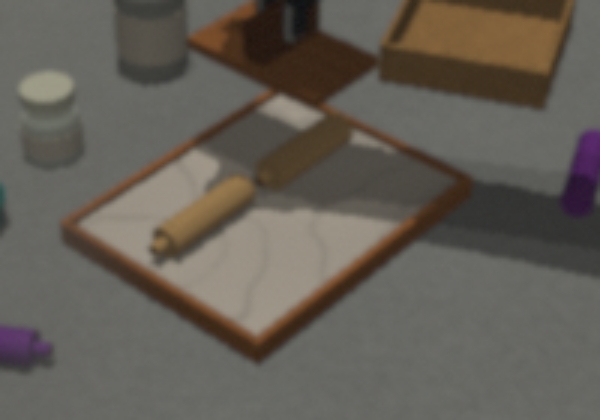

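The side crop shows both handles past the board's middle, the round one at (205,215) and the oval at (305,152). The press goes back next.

step_arm(
  rows=[
    [0.015,-0.008,0,0,0],
    [0.032,-0.016,0,0,0],
    [0.032,-0.016,0,0,0],
    [0.032,-0.016,0,0,0],
    [0.032,-0.016,0,0,0],
    [0.032,-0.016,0,0,0],
    [0.032,-0.016,0,0,0],
    [0.032,-0.016,0,0,0],
  ],
)

```text
time: 21.6
tool_pos: [0.5075, 0.19, 0.1569]
eef_rot: [0.783, 0.622, -0.001, -0.0]
wrist_force: [0.1, 0.1, -2.3]
finger_gap: 0.0225
grasp_force: 79.6
```

step_arm(
  rows=[
    [0.032,-0.016,0,0,0],
    [0.032,-0.016,0,0,0],
    [0.032,-0.016,0,0,0],
    [0.032,-0.016,0,0,0],
    [0.01,-0.005,0,0,0],
    [0,0,0,-0.09,0],
    [0,0,0,-0.09,0],
    [0,0,0,-0.09,0],
  ],
)

```text
time: 22.27
tool_pos: [0.4719, 0.3387, 0.1568]
eef_rot: [0.69, 0.724, -0.001, -0.0]
wrist_force: [0.6, 0.1, -2.8]
finger_gap: 0.0227
grasp_force: 79.6
```

step_arm(
  rows=[
    [0,0,0.035,0,0],
    [0,0,0.035,0,0],
    [0,0,0.025,0,0],
    [0,0,0.01,0,0],
    [0,0,0.005,0,0],
    [0,0,0.004,0,0],
    [0,0,0,0,0],
    [0,0,0,0,0],
  ],
)

```text
time: 22.93
tool_pos: [0.473, 0.3394, 0.045]
eef_rot: [0.692, 0.722, 0.001, 0.0]
wrist_force: [-0.4, 0.6, -2.5]
finger_gap: 0.0227
grasp_force: 79.5
```

```bash
python3 -c "
from h import *
st()"
```

```text
22.93 [0.473  0.3394 0.045 ] psi 92.46 q [0.692 0.722 0.001 0.   ] F [-0.36  0.61 -2.46] T [-0.02 -0.    0.01] gap 0.0227 79.5
```

step_arm(
  rows=[
    [0,0,0.003,0,0],
    [0,0,0.002,0,0],
    [0,0,0.001,0,0],
    [0,0,0,0,0],
    [0,0,0,0,0],
  ],
)

```text
time: 23.35
tool_pos: [0.473, 0.3392, 0.0385]
eef_rot: [0.692, 0.722, 0.0, 0.0]
wrist_force: [0.7, -2.6, 7.2]
finger_gap: 0.0229
grasp_force: 80.8
```

step_arm(
  rows=[
    [0,0,0,0,0.3],
    [0,0,0,0,0.5],
    [0,0,0,0,0.7],
    [0,0,0,0,0.7],
    [0,0,0,0,0.7],
    [0,0,-0.02,0,0.7],
    [0,0,-0.04,0,0.7],
    [0,0,-0.04,0,0.7],
  ],
)

```text
time: 24.02
tool_pos: [0.4715, 0.3387, 0.1382]
eef_rot: [0.692, 0.722, -0.001, -0.001]
wrist_force: [2.3, -0.5, 0.6]
finger_gap: 0.0601
grasp_force: 0.0
```

```bash
python3 -c "
from h import *
st()"
```

```text
24.02 [0.4715 0.3387 0.1382] psi 92.5 q [ 0.692  0.722 -0.001 -0.001] F [ 2.33 -0.49  0.62] T [-0.01 -0.09 -0.02] gap 0.0601 0.0
```

step_arm(
  rows=[
    [0,0,-0.025,0.09,0.7],
    [0,0,-0.025,0.09,0.7],
    [0,0,-0.02,0.09,0.7],
    [-0.03,0.012,0,0,0.7],
    [-0.035,0.0135,0,0,0.7],
    [-0.035,0.0135,0,0,0.7],
    [-0.035,0.0135,0,0,0.7],
    [-0.035,0.0135,0,0,0.7],
  ],
)

```text
time: 24.68
tool_pos: [0.4984, 0.1568, 0.208]
eef_rot: [0.783, 0.623, 0.0, 0.0]
wrist_force: [1.3, 0.3, 0.3]
finger_gap: 0.0598
grasp_force: 0.0
```

step_arm(
  rows=[
    [-0.035,0.0135,0,0,0.7],
    [-0.035,0.0135,0,0,0.7],
    [-0.035,0.0135,0,0,0.7],
    [-0.035,0.0135,0,0,0.7],
    [-0.035,0.0135,0,0,0.7],
    [-0.035,0.0135,0,0,0.7],
    [-0.035,0.0135,0,0,0.7],
    [0,0,0,0,0.7],
  ],
)

```text
time: 25.35
tool_pos: [0.5355, -0.1093, 0.2073]
eef_rot: [0.785, 0.619, -0.001, 0.001]
wrist_force: [-0.4, -0.7, -0.3]
finger_gap: 0.06
grasp_force: 0.0
```

step_arm(
  rows=[
    [0,0,0,0,0.7],
    [0,0,0,0,0.7],
  ],
)

```text
time: 25.52
tool_pos: [0.5354, -0.1011, 0.2078]
eef_rot: [0.783, 0.623, 0.0, -0.0]
wrist_force: [-0.6, 0.7, -0.1]
finger_gap: 0.0597
grasp_force: 0.0
```

```bash
python3 -c "
from h import *
st();snap('wrist','w6')"
```

```text
25.52 [ 0.5354 -0.1011  0.2078] psi 77.0 q [ 0.783  0.623  0.    -0.   ] F [-0.61  0.73 -0.12] T [ 0.02 -0.01  0.03] gap 0.0597 0.0
```

View pics/w6.png

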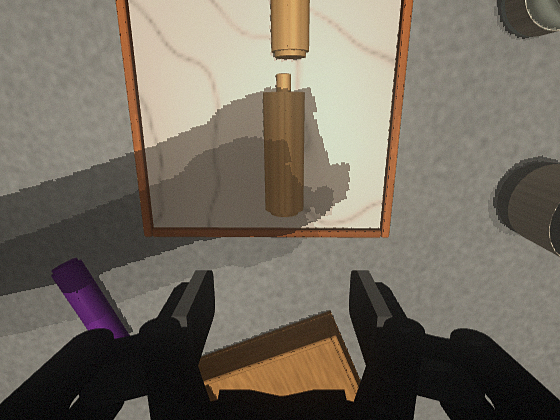

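The wrist view shows the oval handle's barrel at corners (264,92), (304,92), (304,215) and (265,215). The round one's end is above it at (271–309,55), and the box's corner is at (330,312).

```bash
python3 - <<'E'
from h import *
f=np.load('pics/w6.npz');y=np.radians(-12.94);R=np.array([[np.cos(y),-np.sin(y)],[np.sin(y),np.cos(y)]]);c=np.array([545,2.2])
e=ray(f,[(264,92),(304,92),(304,215),(265,215)],.034)*1000;print(e.round(1),e.mean(0),(e.mean(0)-c)@R,np.linalg.norm(e-np.roll(e,-1,0),axis=1))
print((ray(f,[(271,53),(309,53)],.034)*1000-c)@R)
print("crate",ray(f,[(330,312),(199,362)],.045)*1000)
g=np.load('pics/scene0.npz');print(ray(g,[(133,254),(196,293),(141,345),(80,304)],.045)*1000)
t=np.array([535.4,-101.1]);d=e.mean(0)-t;p=np.radians(77);print("tool dx,dy",d@[np.cos(p),np.sin(p)],d@[np.sin(p),-np.cos(p)])
E
```

```text
[[ 540.5  -13.1]
 [ 572.5  -20.5]
 [ 550.7 -124.2]
 [ 516.  -116.1]] [544.91814312 -68.45300521] [ 15.74158983 -68.87710937] [ 32.86515104 105.98496153  35.61133945 105.97165941]
[[ 5.11375404 13.42589188]
 [35.37397704 13.37730809]]
crate [[ 554.89004425 -222.31047056]
 [ 414.51575857 -249.76125545]]
[[ 399.32690626 -287.19151204]
 [ 571.45291157 -257.9003259 ]
 [ 576.55678716 -405.38035768]
 [ 416.17293104 -434.70199689]]
tool dx,dy 33.951370759888896 1.9302178290935892
```

step_arm(
  rows=[
    [0.017,0.001,0.02,0,0.7],
    [0.017,0.001,0.03,0,0.7],
    [0,0,0.035,0,0.7],
    [0,0,0.035,0,0.7],
    [0,0,0.03,0,0.7],
    [0,0,0.015,0,0.7],
    [0,0,0.006,0,0.7],
    [0,0,0,0,0.7],
  ],
)

```text
time: 26.23
tool_pos: [0.5445, -0.0675, 0.0361]
eef_rot: [0.782, 0.623, -0.0, -0.001]
wrist_force: [-0.4, 0.5, 0.3]
finger_gap: 0.0599
grasp_force: 0.0
```

step_arm(
  rows=[
    [0,0,0,0,0.7],
    [0,0,0,0,0.7],
  ],
)

```text
time: 26.4
tool_pos: [0.5459, -0.0685, 0.0383]
eef_rot: [0.783, 0.623, 0.001, 0.001]
wrist_force: [0.4, 0.0, 0.3]
finger_gap: 0.0599
grasp_force: 0.0
```

```bash
python3 -c "
from h import *
st()"
```

```text
26.4 [ 0.5459 -0.0685  0.0383] psi 77.01 q [0.783 0.623 0.001 0.001] F [0.43 0.04 0.32] T [-0.02  0.   -0.02] gap 0.0599 0.0
```

step_arm(
  rows=[
    [0,0,0.003,0,0.7],
    [0,0,0.001,0,0.7],
    [0,0,0,0,0.35],
    [0,0,0,0,0.1],
    [0,0,0,0,0],
    [0,0,0,0,0],
    [0,0,0,0,0],
    [0,0,0,0,0],
  ],
  force=40,
)

```text
time: 27.07
tool_pos: [0.5452, -0.0689, 0.0333]
eef_rot: [0.783, 0.622, 0.0, 0.0]
wrist_force: [-1.9, -1.1, 6.1]
finger_gap: 0.0331
grasp_force: 39.2
```

step_arm(
  rows=[
    [0,0,0,0,0],
    [0,0,0,0,0],
    [0,0,-0.01,0,0],
    [0,0,-0.03,0,0],
    [0,0,-0.04,0,0],
    [0,0,-0.03,0,0],
    [0,0,0,0,0],
    [0,0,0,0,0],
  ],
)

```text
time: 27.73
tool_pos: [0.5458, -0.0691, 0.145]
eef_rot: [0.783, 0.622, 0.001, 0.001]
wrist_force: [-0.4, -1.1, -1.4]
finger_gap: 0.0331
grasp_force: 40.0
```

```bash
python3 -c "
from h import *
st()"
```

```text
27.73 [ 0.5458 -0.0691  0.145 ] psi 76.98 q [0.783 0.622 0.001 0.001] F [-0.44 -1.13 -1.38] T [ 0.02  0.04 -0.01] gap 0.0331 40.0
```

step_arm(
  rows=[
    [-0.02,0.001,0,0,0],
    [-0.036,0.001,0,0,0],
    [-0.036,0.001,0,0,0],
    [-0.036,0.001,0,0,0],
    [-0.036,0.001,0,0,0],
    [-0.036,0.001,0,0,0],
    [-0.036,0.001,0,0,0],
    [-0.036,0.001,0,0,0],
  ],
)

```text
time: 28.4
tool_pos: [0.4905, -0.3371, 0.1421]
eef_rot: [0.783, 0.623, -0.0, -0.001]
wrist_force: [0.2, 1.3, -0.3]
finger_gap: 0.0331
grasp_force: 40.0
```

step_arm(
  rows=[
    [-0.016,0,0,-0.1,0],
    [0,0,0,-0.1,0],
    [0,0,0,-0.1,0],
    [0,0,0,-0.1,0],
    [0,0,0,0,0],
    [0,0,0,0,0],
    [0,0,0,0,0],
  ],
)

```text
time: 28.98
tool_pos: [0.4878, -0.351, 0.1424]
eef_rot: [0.645, 0.764, 0.0, -0.0]
wrist_force: [0.3, 0.4, -0.5]
finger_gap: 0.0329
grasp_force: 40.0
```

```bash
python3 - <<'E'
from h import *
st();f=snap('scene','s7');g=snap('wrist','w7')
cv2.imwrite("pics/s7c.png",np.hstack([cv2.resize(f["color"][200:400,50:300],None,fx=1.6,fy=1.6),cv2.resize(g["color"],(400,320))]))
E
```

```text
28.98 [ 0.4878 -0.351   0.1424] psi 99.72 q [ 0.645  0.764  0.    -0.   ] F [ 0.33  0.39 -0.47] T [-0.04  0.01 -0.02] gap 0.0329 40.0
```

View pics/s7c.png

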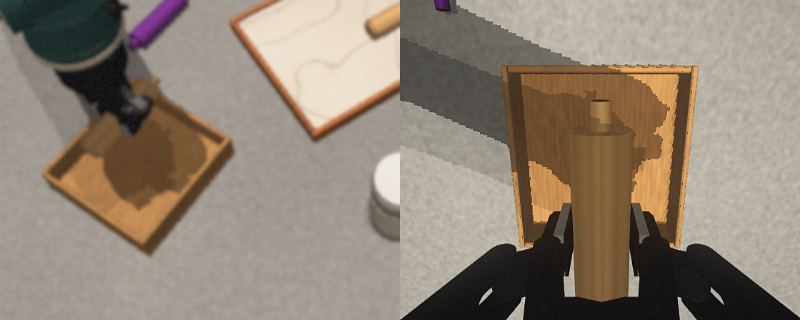

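The combined view shows the handle held square over the box. In the wrist half the box rim's far corners are at (503,67) and (697,67), and the near ones at about (523,246) and (680,246).

```bash
python3 - <<'E'
from h import *
f=np.load('pics/w7.npz');w=ray(f,[(144,88),(416,88),(392,323),(172,323)],.045)*1000
print(w.round(),w.mean(0),np.linalg.norm(w-np.roll(w,-1,0),axis=1))
E
```

```text
[[ 389. -280.]
 [ 554. -251.]
 [ 584. -417.]
 [ 419. -445.]] [ 486.63190181 -348.15295213] [167.15020436 167.79407974 167.06398769 167.86700375]
```

step_arm(
  rows=[
    [-0.002,0,0.03,0,0],
    [0,0,0.035,0,0],
    [0,0,0.025,0,0],
    [0,0,0.012,0,0],
    [0,0,0.006,0,0],
    [0,0,0.004,0,0],
    [0,0,0,0,0],
    [0,0,0,0,0],
  ],
)

```text
time: 29.75
tool_pos: [0.489, -0.3535, 0.0321]
eef_rot: [0.643, 0.765, 0.0, 0.001]
wrist_force: [-0.0, 0.4, -0.0]
finger_gap: 0.0334
grasp_force: 40.0
```

step_arm(
  rows=[
    [0,0,0,0,0],
    [0,0,0,0,0.5],
    [0,0,0,0,0.6],
    [0,0,0,0,0.65],
    [0,0,0,0,0.65],
    [0,0,0,0,0.65],
    [0,0,0,0,0.65],
  ],
)

```text
time: 30.33
tool_pos: [0.4884, -0.3532, 0.0309]
eef_rot: [0.643, 0.766, -0.0, -0.0]
wrist_force: [0.1, -0.9, 0.1]
finger_gap: 0.0558
grasp_force: 0.0
```

step_arm(
  rows=[
    [0,0,-0.01,0,0.65],
    [0,0,-0.03,0,0.65],
    [0,0,-0.04,0,0.65],
    [0,0,-0.04,0,0.65],
    [0,0,-0.04,0,0.65],
    [0,0,0,0,0.65],
    [0,0,0,0,0.65],
    [0,0,0,0,0.65],
  ],
)

```text
time: 31.0
tool_pos: [0.4881, -0.3532, 0.1912]
eef_rot: [0.643, 0.766, -0.0, 0.0]
wrist_force: [-0.0, -0.2, -1.0]
finger_gap: 0.0558
grasp_force: 0.0
```

```bash
python3 - <<'E'
from h import *
st();f=snap('scene','s8');g=snap('wrist','w8')
cv2.imwrite("pics/s8c.png",np.hstack([cv2.resize(f["color"][80:380,50:420],(460,373)),cv2.resize(g["color"],(340,373))]))
E
```

```text
31.0 [ 0.4881 -0.3532  0.1912] psi 99.91 q [ 0.643  0.766 -0.     0.   ] F [-0.01 -0.15 -1.  ] T [0.   0.02 0.01] gap 0.0558 0.0
```

View pics/s8c.png

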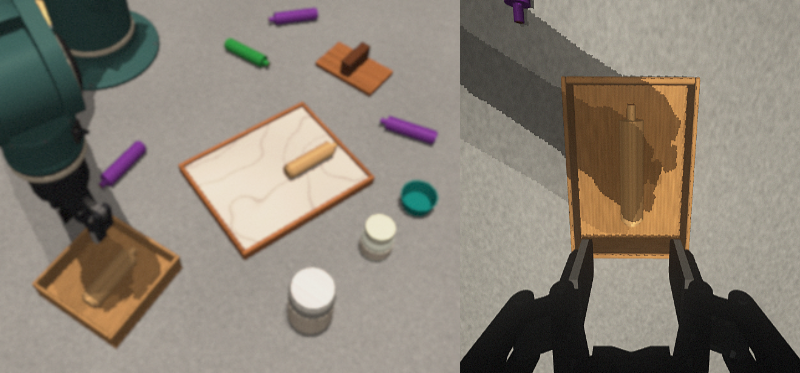

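The picture shows the oval handle lying in the box, the round one on the board's far half at (310,159), and the press flat on the shelf at (354,67). Everything else is where it started, so I'm handing in.

step_arm(
  rows=[
    [0,0,0,0,0.65],
    [0,0,0,0,0.65],
    [0,0,0,0,0.65],
    [0,0,0,0,0.65],
  ],
)

```text
time: 31.43
tool_pos: [0.4883, -0.3531, 0.1905]
eef_rot: [0.643, 0.766, 0.0, -0.0]
wrist_force: [-0.1, 0.4, 0.6]
finger_gap: 0.0556
grasp_force: 0.0
```

```bash
python3 -c "
from station import arm
print(arm.sign_off())"
```

```text
the job is handed in; nothing more can be done
None
```

I handed the job in at about 31 s, with no verdict shown: the oval handle is in the box, the round one is on the board's far half and was never picked up, and the press is flat on the shelf.

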